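Sort the hallway shelf's odds and ends

TASK

Tidy the hallway shelf: lay the key flat in the short rectangular tray, the carpenter's pencil flat in the long rectangular tray and the whistle on its flat side in the round ashtray, in any order. Last of all, set the glass insulator upright in the round recess of the square wooden stand, putting it down gently and never tipping it over. Leave the padlock where it lies.

Things in the scene. Friction and masses are not known exactly. Their poses are not given: they have to be found in the camera images.
- whistle: Chrome pea whistle lying on its flat side: a round chamber 24 mm across with a straight mouthpiece running off it along +x on its +y side; 46 mm long (x), 24 mm wide (y), 18 mm high (z, up). Origin at the middle of the length and height, on the line through the chamber's centre, which lies 11 mm to -x; the chamber spans y -12 to +12 mm, the mouthpiece y +2 to +12 mm. Loose, about 35 g.
- key: Brass cabin key lying flat: a ring bow 28 mm across at its -x end, a straight square shank 8 mm wide and 8 mm high, a toothed bit at the +x end reaching to 18 mm on the +y side. 92 mm long (x from -46 to +46 mm). Origin at the middle of the length, on the shank's axis, 4 mm above its underside; z up. The bare shank to grip runs from x -18 to +29 mm. Loose, about 60 g.
- pencil: Short flat carpenter's pencil of bare wood with a dark point, lying flat: 110 mm long (x, point to +x), 14 mm wide (y), 9 mm high (z). Origin at its middle, 4.5 mm above its underside. Loose, about 15 g.
- insulator: Aqua glass line insulator standing upright: a bell 74 mm tall with a skirt 62 mm in diameter up to 20 mm, a groove 42 mm in diameter at 33 to 40 mm, and above it a straight crown 50 mm in diameter from 45 to 64 mm, where it is well gripped. Origin at the centre of its underside, z up; round, so its yaw does not matter. Loose, about 300 g.
- padlock: Steel padlock lying flat, 64 mm long, 44 mm wide, 18 mm high, among the things to sort; not to be sorted, it stays where it is. Origin near its middle (it spans x -29 to +35 mm, shackle to +x), 9 mm above the shelf. Loose.
- long_tray: The longer of two rectangular open steel trays, screwed down: 160 mm (its x) by 86 mm (its y) outside, walls 4 mm thick and 14 mm high, floor 3 mm thick (inside 152 x 78 mm). Origin at the centre of its underside, on the shelf.
- short_tray: The shorter of two rectangular open steel trays, screwed down: 118 mm (its x) by 86 mm (its y) outside, walls 4 mm thick and 14 mm high, floor 3 mm thick (inside 110 x 78 mm). Origin at the centre of its underside, on the shelf.
- ashtray: Round plain zinc ashtray, open and empty, fixed to the shelf: 108 mm across the rim, 92 mm across inside at the floor, 16 mm high, floor 4 mm thick. Origin at the centre of its underside, on the shelf.
- stand: Square wooden stand, 116 x 116 mm and 16 mm high, fixed to the shelf, with a round recess 86 mm in diameter and 10 mm deep in the middle of its top (recess floor 6 mm above the shelf). Origin at the centre of its underside.
Not all that is in view belongs to the job. Leave any purple look-alike of the key alone. Leave any orange look-alike of the whistle alone.

How it is judged (in metres and radians):
On the way, in this order (a step that is already met when the one before it is completed fails the run):
1. key in the short tray, pencil in the long tray, whistle in the ashtray, each let go (x of key in the frame of short_tray between -0.03 and 0.03 m and y of key in the frame of short_tray between -0.035 and 0.035 m and z of key in the frame of short_tray below 0.016 m and angle between the x axis of key and the z axis of short_tray, either way round above 1.49 rad and x of pencil in the frame of long_tray between -0.03 and 0.03 m and y of pencil in the frame of long_tray between -0.035 and 0.035 m and z of pencil in the frame of long_tray below 0.013 m and angle between the x axis of pencil and the z axis of long_tray, either way round above 1.51 rad and horizontal distance between whistle and ashtray below 0.033 m and z of whistle in the frame of ashtray below 0.018 m and angle between the z axis of whistle and the z axis of ashtray, either way round below 0.15 rad and contact force between each of whistle, key, pencil and the fingers below 0.05 N), for 0.2 s.
2. then the insulator upright in the stand's recess (horizontal distance between insulator and stand below 0.015 m and z of insulator in the frame of stand below 0.01 m and angle between insulator's own z axis and vertical below 0.1 rad), for 0.2 s.
At the end, for the whole second after the job is handed in: Key flat on the floor of the short tray, pencil flat on the floor of the long tray, whistle on its flat side on the floor of the ashtray, insulator upright on the floor of the stand's recess (centre within 15 mm, tilt under 0.1 rad); all at rest (under 0.02 m/s) and let go (all of step 2 and x of key in the frame of short_tray between -0.03 and 0.03 m and y of key in the frame of short_tray between -0.035 and 0.035 m and z of key in the frame of short_tray below 0.016 m and angle between the x axis of key and the z axis of short_tray, either way round above 1.49 rad and x of pencil in the frame of long_tray between -0.03 and 0.03 m and y of pencil in the frame of long_tray between -0.035 and 0.035 m and z of pencil in the frame of long_tray below 0.013 m and angle between the x axis of pencil and the z axis of long_tray, either way round above 1.51 rad and horizontal distance between whistle and ashtray below 0.033 m and z of whistle in the frame of ashtray below 0.018 m and angle between the z axis of whistle and the z axis of ashtray, either way round below 0.15 rad and linear speed of each of whistle, key, pencil, insulator below 0.02 m/s); the robot touches nothing.
It fails at once if the padlock is moved by more than 30 mm (distance of padlock from where it was at the start of the episode above 0.03 m).
It fails at once if the glass insulator is tipped over (more than 0.7 rad) (angle between insulator's own z axis and vertical above 0.7 rad).
It fails at once if the glass insulator is dropped (falls free, out of the fingers, faster than 0.6 m/s, a drop of about 2 cm) (linear speed of insulator above 0.6 m/s and contact force between insulator and the fingers below 0.1 N).
It fails at once if the glass insulator is slammed onto the stand (over 80 N) (contact force between insulator and stand above 80 N).
It also fails if it takes over 112 s, if anything falls off the work surface, if the arm or the gripper's body presses on something with over 40 N, if the wrist force passes 120 N, or if a joint passes its speed limit or range.

ROBOT

A 6-joint arm with a two-finger parallel gripper is mounted at the origin on the work surface. World frame = base frame: x ahead of the robot, y to its left, z up, the work surface at z = 0. Lengths are in mm, angles in rad, forces in N, time in s.
With the tool pointing down it reaches from about 325 to 875 mm from the base axis. Payload 4.4 kg.
Tool frame: the origin (TCP) lies midway between the tips of the shut fingers; the grasp point (between the pads) lies 19 mm behind it; z points along the fingers, y is the line along which they close (so a half turn about z gives the same grasp; the last joint's range is limited). The gripper opens to 85 mm and grips with 20 to 120 N. Pads are 22 mm wide; open, the fingers measure 114 mm over their backs; the gripper's body (76 mm by 85 mm) begins 54 mm behind the grasp point. The pads swing forward as they close: fully open they stand 13 mm farther back than shut.
Start: joints at [1.167, 0.207, 1.542, -0, 1.393, -0.15], TCP at [144.383, 556.58, 231.282] pointing down, gripper open.
Joint ranges: [-2.73, 2.73], [-0.86, 2.22], [0.23, 2.46], [-1.11, 4.25], [0.08, 2.63], [-2.82, 2.82]. Speed limits (rad/s): [2.79, 2.79, 3.14, 3.14, 3.14, 3.14].

INTERFACE

Orientations are given as a unit quaternion [w, x, y, z].
In Python, from bench import robot gives the robot as it stands.
- The arm moves only by the tool arm_command, never from a script. Its argument "deltas" is one flat list of numbers, 7 for each row, row after row: the shift along the tool's x, y, z in units of 75 mm (1.0 is 75 mm), then the turn, a rotation vector about the tool's x, y, z in units of 45 degrees (1.0 is 45 degrees), then the closure, from -1 (fully open) to 1 (shut). In form: [dx, dy, dz, ax, ay, az, claw, dx, dy, dz, ax, ay, az, claw, ...]. A call has 1 to 12 rows; each row shifts and turns the commanded pose from where the row before left it, along the tool's axes as they then stand; what a row does not reach is not made up. A row lasts 1/12 s, in which the tool goes at most 41.7 mm and 7.16 degrees, less where a joint would pass 70% of its speed; a pose out of reach is approached as far as the arm can. A call with a number of a shift or a turn outside -1 to 1 is refused whole. A call with a gripper value outside its range is refused whole. The fingers move at their own pace and stop on an object; "grip_force" is the grip in N (left out, the last holds). Time passes only in rows, so rows that do not move let the fingers close. It gives the time, the measured TCP pose, the force, the opening and the grip force at its end, in the units of the state.
- robot.get_obs(): the state, without advancing time (a new reading comes with each control period).
- robot.capture(name): name is "side" or "top"; returns the picture (420x560x3 uint8, red, green, blue); there is no depth.
- robot.camera_params(name): a dict with "mtx" (3x3 intrinsics, pixels), "extrinsics" (4x4, takes a point from world to camera coordinates). Camera axes: x right, y up, looking along -z (the intrinsics and any distortion apply to the point x, -y, -z); pixel columns grow to the right and rows downward; lengths in mm; the calibration is good to about 2 mm. A picture is of the moment at which its call begins. camera_params takes no time and is no camera call.
- robot.job_done(): hands the job in; it is judged then, once.
The state is a dict: "t": time; "qpos": joint angles; "joint_velocities": joint speeds; "joint_efforts": joint torques, N m; "position": TCP position; "ee_rot": TCP orientation; "contact_force": force on the tool from outside, world axes, zero at the start; "ft_torque": the same for the moment, N m; "gripper_width": finger opening in mm; "gripper_force": force on a finger pad.
Only numpy, scipy, OpenCV 4.12 (cv2) and the standard library are available. Lean on these libraries where they do the work, as an engineer would, in place of code of your own. Each camera call takes 0.05 s, during which the arm holds its last target. There are 200 camera calls.

## Working session

There is one attempt and no reset: what is moved stays moved. The work goes in short steps, Python scripts to look and compute and a tool call to move; the robot and the scene stay as the last step left them, time stands still between calls to the robot, and variables do not carry over. Pictures are saved under pics/ and viewed, at most 14 in all, crops included, and the job is handed in when it is done.

Besides the shell and the picture viewer there is one more tool, called after "Call:" as name(argument=value, ...), one argument or row to a line, values as JSON. arm_command: Moves the arm, as the interface text tells. Its arguments: {"type":"object","properties":{"deltas":{"type":"array","items":{"type":"number","minimum":-1,"maximum":1}},"grip_force":{"type":"number"}},"required":["deltas"]}

```bash
mkdir -p pics; ls
cat > h.py <<'E'
import numpy as np, cv2
from bench import robot
def cap(n,f=None):
    im=cv2.cvtColor(robot.capture(n),cv2.COLOR_RGB2BGR)
    if f: cv2.imwrite('pics/'+f,im)
    return im
def ray(n,uv):
    p=robot.camera_params(n);K=np.array(p['mtx']);E=np.array(p['extrinsics'])
    R,t=E[:3,:3],E[:3,3]
    d=np.linalg.solve(K,np.array([uv[0],uv[1],1.]));d=d*[1,-1,-1]
    return -R.T@t,R.T@d
def onz(n,uv,z):
    o,d=ray(n,uv);return (o+d*(z-o[2])/d[2]).round(1)
def proj(n,P):
    p=robot.camera_params(n);K=np.array(p['mtx']);E=np.array(p['extrinsics'])
    c=E[:3,:3]@np.array(P,float)+E[:3,3];c=K@(c*[1,-1,-1]);return (c[:2]/c[2]).round(1)
E
python3 - <<'E'
from h import *
for n in('top','side'):
    im=cap(n,n+'0.png'); p=robot.camera_params(n); print(n,{k:np.round(v,2).tolist() if k in('mtx','extrinsics') else v for k,v in p.items()})
print(robot.get_obs())
E
```

```text
pics
top {'mtx': [[528.03, 0.0, 281.72], [0.0, 528.03, 202.99], [0.0, 0.0, 1.0]], 'extrinsics': [[-0.02, -1.0, 0.01, 23.14], [1.0, -0.02, 0.09, -477.25], [-0.09, 0.01, 1.0, -1181.99], [0.0, 0.0, 0.0, 1.0]]}
side {'mtx': [[516.7, 0.0, 275.96], [0.0, 516.7, 208.02], [0.0, 0.0, 1.0]], 'extrinsics': [[0.83, -0.56, 0.0, -363.13], [0.34, 0.5, 0.79, -217.06], [-0.45, -0.65, 0.61, -811.07], [0.0, 0.0, 0.0, 1.0]]}
{'t': 0.1, 'qpos': array([ 1.16650553e+00,  2.07390440e-01,  1.54285120e+00,  2.71013037e-05,
        1.39353275e+00, -1.50537137e-01]), 'joint_velocities': array([-1.33565817e-06, -2.01531627e-04, -2.84807793e-03, -3.02068832e-03,
       -2.79358942e-04,  1.53124372e-03]), 'joint_efforts': array([-1.54579004e-03, -3.84096587e+01, -2.92546195e+01, -1.90374426e-04,
        4.90484046e-03,  8.39318801e-06]), 'position': array([144.08767339, 555.91871959, 230.19127668]), 'ee_rot': array([-3.11581889e-04,  1.26539009e-01,  9.91961032e-01, -1.04551089e-03]), 'contact_force': array([ 0.65360007, -0.5094381 ,  0.19074463]), 'ft_torque': array([ 0.06984522, -0.03048381,  0.01230167]), 'gripper_force': 0.0, 'gripper_width': 85.42568560802155}
```

View pics/top0.png

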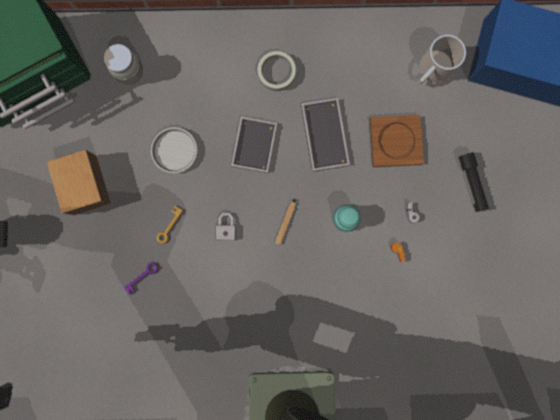

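View pics/side0.png

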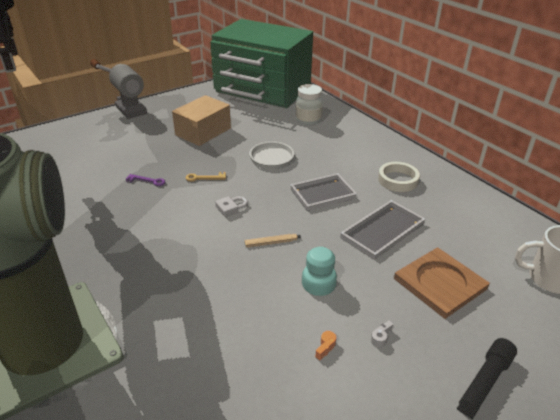

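The top view shows the real key in brass at (171,225) and its purple look-alike at (142,278). The chrome whistle is at (413,212) and its orange look-alike at (400,251). The padlock is at (226,228), the pencil at (286,222) and the insulator at (347,217).

For the round dish there are two candidates: (175,150), about 48 px or 108 mm with a grey floor, and the cream ring at (277,70), about 40 px. The first one fits the ashtray. The short tray is at (255,145), the long tray at (326,134) and the stand at (397,140).

Run:
```python
from h import *
im=cv2.imread('pics/top0.png')
a=cv2.resize(im[95:275,120:290],None,fx=2.6,fy=2.6,interpolation=cv2.INTER_CUBIC);b=cv2.resize(im[180:280,370:440],None,fx=4,fy=4,interpolation=cv2.INTER_CUBIC)
c=np.zeros((470,730,3),np.uint8);c[:a.shape[0],:a.shape[1]]=a;c[:400,445:725]=b
cv2.imwrite('pics/crop.png',c)
hsv=cv2.cvtColor(im,cv2.COLOR_BGR2HSV)
def blob(name,box,lo,hi,z):
    x0,y0,x1,y1=box;m=cv2.inRange(hsv[y0:y1,x0:x1],lo,hi)
    cs,_=cv2.findContours(m,cv2.RETR_EXTERNAL,cv2.CHAIN_APPROX_NONE);k=max(cs,key=cv2.contourArea)+np.array([x0,y0])
    (cx,cy),wh,an=cv2.minAreaRect(k);bp=cv2.boxPoints(((cx,cy),wh,an))
    print(name,'px',round(cx,1),round(cy,1),np.round(wh,1),'ctr',onz('top',(cx,cy),z)[:2],'corners',[onz('top',p,z)[:2].tolist() for p in bp], 'minC',np.round(cv2.minEnclosingCircle(k),1) if 0 else cv2.minEnclosingCircle(k))
blob('key',(150,198,195,250),(10,90,60),(35,255,255),8)
blob('pencil',(268,190,305,250),(8,60,60),(35,255,255),9)
blob('insul',(325,195,370,240),(75,60,50),(100,255,255),64)
blob('stand',(360,105,435,175),(3,80,30),(20,255,255),16)
g=cv2.cvtColor(im,cv2.COLOR_BGR2GRAY)
def bright(name,box,t,z):
    x0,y0,x1,y1=box;m=(g[y0:y1,x0:x1]>t).astype(np.uint8)
    cs,_=cv2.findContours(m,cv2.RETR_EXTERNAL,cv2.CHAIN_APPROX_NONE);k=max(cs,key=cv2.contourArea)+np.array([x0,y0])
    (cx,cy),wh,an=cv2.minAreaRect(k);bp=cv2.boxPoints(((cx,cy),wh,an))
    print(name,'px',round(cx,1),round(cy,1),np.round(wh,1),'ctr',onz('top',(cx,cy),z)[:2],'corners',[onz('top',p,z)[:2].tolist() for p in bp])
    return m
for t in(125,140):
  bright('short',(228,110,284,178),t,14);bright('long',(296,90,356,176),t,14);bright('ash',(144,120,206,180),t,16)
  m=bright('whistle',(400,198,428,226),t,18)
print(g[200:226,402:424])
```

```text
key px 169.0 225.0 [11.2 40.1] ctr [432.8 273.7] corners [[399.7, 307.2], [479.2, 262.4], [466.2, 240.0], [386.8, 284.9]] minC ((168.2382049560547, 224.60299682617188), 20.15740394592285)
pencil px 285.2 222.4 [ 6.9 45.5] ctr [433.9   6.9] corners [[388.6, 33.8], [485.6, -5.6], [479.6, -20.3], [382.6, 19.2]] minC ((285.5, 222.5), 22.770694732666016)
insul px 346.0 217.5 [25. 26.] ctr [ 439.1 -126. ] corners [[467.2, -98.2], [466.1, -155.5], [411.2, -153.7], [412.2, -96.7]] minC ((346.3409118652344, 217.47727966308594), 13.427629470825195)
stand px 396.4 140.3 [50.1 51.3] ctr [ 619.2 -254.6] corners [[675.9, -193.6], [681.0, -313.4], [562.9, -315.1], [558.0, -196.3]] minC ((396.5, 140.5), 34.76358413696289)
short px 253.5 143.8 [37.3 50.7] ctr [617.4  76.9] corners [[568.3, 131.0], [685.2, 107.5], [667.0, 22.4], [550.3, 46.6]]
long px 324.9 133.6 [68.3 37.3] ctr [638.4 -89.4] corners [[712.2, -35.4], [725.1, -121.9], [565.4, -142.8], [552.8, -57.4]]
ash px 173.0 150.0 [45.3 46.7] ctr [605.7 262.9] corners [[605.8, 337.8], [682.2, 261.7], [605.5, 187.9], [530.0, 264.0]]
whistle px 413.
[... 2334 characters left out ...]
3  94  87 104 135 149 141 106
   84  82  81  82]
 [121 120 122 121 120 111 102 120 148 158 142 130 130 137 148 151 131  96
   82  75  80  88]
 [120 120 120 120 118 114 104 105 127 151 157 155 153 154 149 136 108  86
   79  84  87  99]
 [120 118 122 122 122 121 113 102 107 134 148 153 158 150 137 116  95  88
   97 105 107 116]
 [121 120 122 119 121 122 122 110 100 108 120 131 131 128 121 112 104 105
  115 117 122 119]
 [120 119 120 118 122 122 121 122 113 112 109 109 112 117 119 119 119 120
  122 121 120 117]
 [122 123 120 122 123 122 119 122 120 118 120 115 117 117 117 120 119 122
  123 121 120 122]
 [121 120 123 121 122 121 121 119 120 121 119 122 117 120 121 121 123 118
  121 120 119 120]]
```

View pics/crop.png

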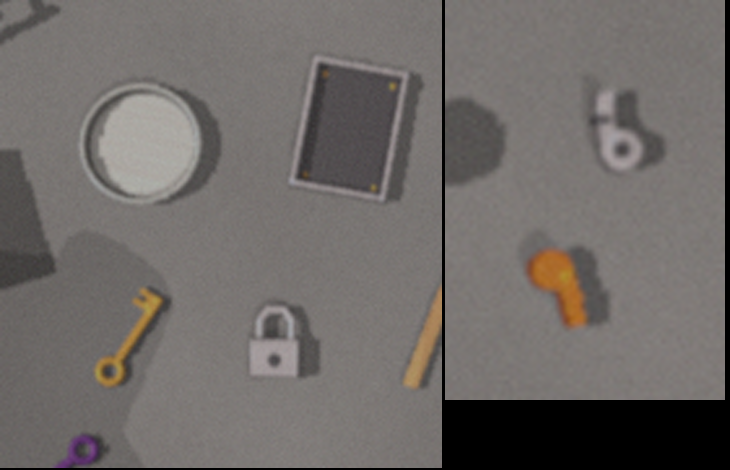

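The crop confirms the targets: brass key, chrome whistle with its chamber at (414,217), and the ashtray as the dish with a floor at (175,150). The purple key and orange whistle are decoys.

```bash
cat >> h.py <<'E'
from scipy.spatial.transform import Rotation as Ro
def go(P,cl=None):
    """deltas (tool axes, units) to P=[x,y,z] with closing axis at world angle cl deg; shift given in present axes and in turned axes"""
    o=robot.get_obs();q=o['ee_rot'];R=Ro.from_quat([q[1],q[2],q[3],q[0]])
    d=np.array(P)-o['position']
    y=R.as_matrix()[:,1];a=np.degrees(np.arctan2(y[1],y[0]))
    tilt=(R.inv()*Ro.from_matrix(np.eye(3)))
    print('t',round(o['t'],2),'pos',o['position'].round(1),'close-ang',a.round(1),'zax',R.as_matrix()[:,2].round(3),'w',round(o['gripper_width'],1),'f',o['contact_force'].round(1))
    print(' now-axes',(R.inv().apply(d)/75).round(3))
    if cl is not None:
        t=(cl-a+90)%180-90
        R2=Ro.from_euler('z',t,degrees=True)*R
        print(' turn az total',round(-t/45,3),'turned-axes',(R2.inv().apply(d)/75).round(3))
E
python3 - <<'E'
from h import *
im=cv2.imread('pics/top0.png');hsv=cv2.cvtColor(im,cv2.COLOR_BGR2HSV)
def pts(box,lo,hi,z):
    x0,y0,x1,y1=box;m=cv2.inRange(hsv[y0:y1,x0:x1],lo,hi);v,u=np.nonzero(m)
    return np.array([onz('top',(a+x0,b+y0),z)[:2] for a,b in zip(u,v)])
P=pts((150,198,195,250),(10,90,60),(35,255,255),6)
yaw=np.radians(-29.4)
for _ in range(3):
    d=np.array([np.cos(yaw),np.sin(yaw)]);n=np.array([-d[1],d[0]])
    s=P@d;mid=(s.min()+s.max())/2;k=(s-mid>-15)&(s-mid<24)
    c=np.polyfit(s[k],P[k]@n,1);yaw+=np.arctan(c[0])
d=np.array([np.cos(yaw),np.sin(yaw)]);n=np.array([-d[1],d[0]])
s=P@d;mid=(s.min()+s.max())/2;k=(s-mid>-15)&(s-mid<24);ctr=d*mid+n*np.median(P[k]@n)
print('key',ctr,np.degrees(yaw),np.ptp(s),[round(float(np.ptp((P@n)[abs(s-mid-q)<4])),1) for q in(-32,-10,10,20,36)])
print('whistle chamber',onz('top',(414,217),16),onz('top',(409.8,204.5),16))
go([*(ctr+d*0),60],np.degrees(yaw)+90)
# side view check of heights/positions
for nm,Pw in(('key',[*ctr,6]),('whi',[440,-287,18]),('pen',[436,6,9]),('ins',[439,-126,74]),('short',[617.4,76.9,14]),('stand',[619,-254.6,16]),('ash',[605.7,260,16])): print(nm,proj('side',Pw))
E
```

```text
key [431.73900958 271.84604885] -34.44771973688154 90.95283660340539 [25.6, 8.9, 8.4, 8.3, 20.6]
whistle chamber [ 440.4 -288.    16. ] [ 469.3 -279.6   16. ]
t 0.1 pos [144.1 555.9 230.2] close-ang 75.5 zax [-0.001 -0.002 -1.   ] w 85.4 f [ 0.7 -0.5  0.2]
 now-axes [-4.664 -2.699  2.273]
 turn az total 0.442 turned-axes [-5.306 -0.949  2.269]
key [205.8 176.9]
whi [379.3 333.9]
pen [272.6 238.2]
ins [317.4 250.4]
short [323.1 188.6]
stand [440.9 277. ]
ash [271.9 153.1]
```

Call:
arm_command(
  deltas=[0, 0, 0, 0, 0, 0.147, 0, 0, 0, 0, 0, 0, 0.147, 0, 0, 0, 0, 0, 0, 0.147, 0],
  grip_force=30,
)

```text
t: 0.35
position: [144.2, 556.1, 230.5]
ee_rot: [-0.0, 0.298, 0.954, -0.001]
contact_force: [0.7, -0.8, 0.4]
gripper_width: 51.6
gripper_force: 0.0
```

Call:
arm_command(
  deltas=[-0.482, -0.086, 0.17, 0, 0, 0, 0, -0.482, -0.086, 0.17, 0, 0, 0, 0, -0.482, -0.086, 0.17, 0, 0, 0, 0, -0.482, -0.086, 0.17, 0, 0, 0, 0, -0.482, -0.086, 0.17, 0, 0, 0, 0, -0.482, -0.086, 0.17, 0, 0, 0, 0, -0.482, -0.086, 0.17, 0, 0, 0, 0, -0.482, -0.086, 0.17, 0, 0, 0, 0, -0.482, -0.086, 0.17, 0, 0, 0, 0, -0.482, -0.086, 0.17, 0, 0, 0, 0, -0.482, -0.086, 0.17, 0, 0, 0, 0, 0, 0, 0, 0, 0, 0, 0],
)

```text
t: 1.35
position: [435.1, 268.5, 88.6]
ee_rot: [-0.0, 0.298, 0.954, -0.002]
contact_force: [-0.4, -0.0, -0.0]
gripper_width: 42.4
gripper_force: 0.0
```

```bash
python3 -c "
from h import *
go([431.7,271.8,3],55.6)"
```

```text
t 1.35 pos [435.1 268.5  88.6] close-ang 55.3 zax [-0.001 -0.003 -1.   ] w 42.4 f [-0.4 -0.  -0. ]
 now-axes [0.063 0.014 1.142]
 turn az total -0.007 turned-axes [0.063 0.015 1.142]
```

Call:
arm_command(
  deltas=[0.063, 0.014, 0.38, 0, 0, 0, 0, 0, 0, 0.38, 0, 0, 0, 0, 0, 0, 0.22, 0, 0, 0, 0, 0, 0, 0.16, 0, 0, 0, 0, 0, 0, 0, 0, 0, 0, 1, 0, 0, 0, 0, 0, 0, 1, 0, 0, 0, 0, 0, 0, 1, 0, 0, 0, 0, 0, 0, 1, 0, 0, 0, 0, 0, 0, 1],
  grip_force=30,
)

```text
t: 2.1
position: [430.3, 277.6, 6.9]
ee_rot: [0.001, 0.296, 0.955, 0.001]
contact_force: [0.2, -0.6, -1.3]
gripper_width: 6.1
gripper_force: 29.2
```

Call:
arm_command(
  deltas=[0, 0, 0, 0, 0, 0, 1, 0, 0, 0, 0, 0, 0, 1, 0, 0, -0.3, 0, 0, 0, 1, 0, 0, -0.4, 0, 0, 0, 1, 0, 0, -0.4, 0, 0, 0, 1, 0, 0, 0, 0, 0, 0, 1],
)

```text
t: 2.6
position: [433.9, 279.1, 94.4]
ee_rot: [0.005, 0.296, 0.955, 0.004]
contact_force: [1.0, 0.3, 0.9]
gripper_width: 5.7
gripper_force: 29.3
```

```bash
python3 -c "
from h import *
o=onz('top',(253.5,143.8),14);print(o)
cap('top','k1.png')
go([617.4,76.9,60],-11.5+90)"
```

```text
[617.3  76.9  14. ]
t 2.65 pos [432.4 278.4  92. ] close-ang 55.6 zax [ 0.008  0.004 -1.   ] w 5.6 f [-0.1  0.7 -0.7]
 now-axes [-3.55  -0.828  0.438]
 turn az total -0.508 turned-axes [-2.95  -2.144  0.425]
```

```bash
python3 -c "
from h import *
s=cap('side','k1s.png');a=cv2.imread('pics/k1.png')[150:300,90:250];b=s[80:230,120:300]
c=np.zeros((380,800,3),np.uint8);a=cv2.resize(a,None,fx=2.4,fy=2.4);b=cv2.resize(b,None,fx=2.2,fy=2.2)
c[:a.shape[0],:a.shape[1]]=a;c[:b.shape[0],390:390+b.shape[1]]=b;cv2.imwrite('pics/c1.png',c)
for i in range(2): cap('top');print(robot.get_obs()['position'])"
```

```text
[428.99386732 276.89939031  88.1125029 ]
[428.15822119 276.52714357  87.10882065]
```

View pics/c1.png

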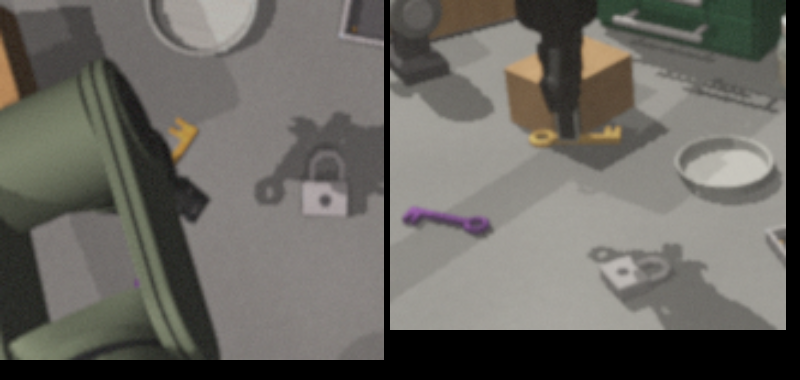

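The crop shows the key gripped level at mid-shank; the arm swings a bit after fast moves.

Call:
arm_command(
  deltas=[0, 0, 0, 0, 0, -0.127, 1, 0, 0, 0, 0, 0, -0.127, 1, 0, 0, 0, 0, 0, -0.127, 1, 0, 0, 0, 0, 0, -0.127, 1, 0, 0, 0, 0, 0, 0, 1, 0, 0, 0, 0, 0, 0, 1],
)

```text
t: 3.3
position: [427.9, 276.4, 86.4]
ee_rot: [-0.002, 0.102, 0.995, -0.001]
contact_force: [0.8, 0.1, -1.3]
gripper_width: 5.8
gripper_force: 29.3
```

```bash
python3 -c "
from h import *
go([617.4,76.9,60],78.5)"
```

```text
t 3.3 pos [427.9 276.4  86.4] close-ang 78.3 zax [-0.003 -0.001 -1.   ] w 5.8 f [ 0.8  0.1 -1.3]
 now-axes [-3.014 -2.094  0.348]
 turn az total -0.004 turned-axes [-3.007 -2.103  0.348]
```

Call:
arm_command(
  deltas=[-0.3, -0.21, 0.03, 0, 0, 0, 1, -0.3, -0.21, 0.03, 0, 0, 0, 1, -0.3, -0.21, 0.03, 0, 0, 0, 1, -0.3, -0.21, 0.03, 0, 0, 0, 1, -0.3, -0.21, 0.03, 0, 0, 0, 1, -0.3, -0.21, 0.03, 0, 0, 0, 1, -0.3, -0.21, 0.03, 0, 0, 0, 1, -0.3, -0.21, 0.03, 0, 0, 0, 1, -0.3, -0.21, 0.03, 0, 0, 0, 1, -0.2, -0.14, 0.03, 0, 0, 0, 1, -0.1, -0.07, 0, 0, 0, 0, 1, 0, 0, 0, 0, 0, 0, 1],
)

```text
t: 4.3
position: [618.9, 76.1, 64.7]
ee_rot: [-0.0, 0.102, 0.995, -0.0]
contact_force: [0.1, -0.2, -0.6]
gripper_width: 5.9
gripper_force: 29.3
```

Call:
arm_command(
  deltas=[0, 0, 0, 0, 0, 0, 1, 0, 0, 0, 0, 0, 0, 1, 0, 0, 0, 0, 0, 0, 1],
)

```text
t: 4.55
position: [617.0, 78.9, 65.3]
ee_rot: [-0.001, 0.1, 0.995, 0.0]
contact_force: [-1.1, 0.8, -0.4]
gripper_width: 5.7
gripper_force: 29.3
```

```bash
python3 -c "
from h import *
s=cap('side','k2s.png');cv2.imwrite('pics/c2.png',cv2.resize(s[110:260,250:430],None,fx=3,fy=3))
go([617.4,76.9,9],78.5)"
```

```text
t 4.6 pos [617.2  78.9  65.5] close-ang 78.5 zax [-0.001  0.    -1.   ] w 6.0 f [-0.6 -0.2 -1.2]
 now-axes [-0.009 -0.025  0.753]
 turn az total 0.001 turned-axes [-0.009 -0.025  0.753]
```

View pics/c2.png

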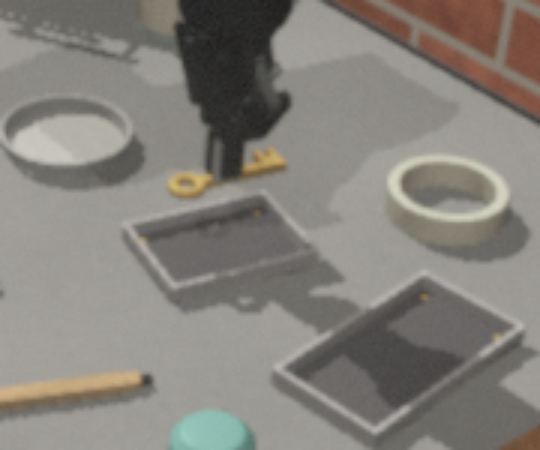

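Call:
arm_command(
  deltas=[-0.009, -0.025, 0.15, 0, 0, 0, 1, 0, 0, 0.15, 0, 0, 0, 1, 0, 0, 0.12, 0, 0, 0, 1, 0, 0, 0.1, 0, 0, 0, 1, 0, 0, 0.08, 0, 0, 0, 1, 0, 0, 0.05, 0, 0, 0, 1, 0, 0, 0.03, 0, 0, 0, 1, 0, 0, 0, 0, 0, 0, 1, 0, 0, 0, 0, 0, 0, 1],
)

```text
t: 5.35
position: [618.7, 75.7, 14.7]
ee_rot: [0.0, 0.1, 0.995, 0.0]
contact_force: [-0.4, 0.6, -0.2]
gripper_width: 5.9
gripper_force: 29.3
```

```bash
python3 -c "
from h import *
s=cap('side','k2s.png')
go([617.4,76.9,9],78.5)"
```

```text
t 5.4 pos [618.9  75.7  15. ] close-ang 78.5 zax [ 0.001 -0.    -1.   ] w 6.2 f [ 0.   0.4 -0.5]
 now-axes [0.023 0.011 0.08 ]
 turn az total -0.001 turned-axes [0.023 0.011 0.08 ]
```

Call:
arm_command(
  deltas=[0, 0, 0.03, 0, 0, 0, 1, 0, 0, 0.03, 0, 0, 0, 1, 0, 0, 0, 0, 0, 0, 1, 0, 0, 0, 0, 0, 0, 1],
)

```text
t: 5.73
position: [618.3, 75.7, 9.9]
ee_rot: [-0.0, 0.1, 0.995, -0.0]
contact_force: [0.8, -0.2, 0.1]
gripper_width: 5.9
gripper_force: 29.3
```

Call:
arm_command(
  deltas=[0, 0, 0.02, 0, 0, 0, 1, 0, 0, 0.02, 0, 0, 0, 1, 0, 0, 0, 0, 0, 0, 1, 0, 0, 0, 0, 0, 0, 1],
)

```text
t: 6.07
position: [618.7, 75.7, 9.4]
ee_rot: [-0.0, 0.1, 0.995, -0.0]
contact_force: [-5.2, 0.1, 12.1]
gripper_width: 6.2
gripper_force: 31.5
```

Contact is made (12 N), so I'll release partway, rise and look.

Call:
arm_command(
  deltas=[0, 0, -0.01, 0, 0, 0, 0.3, 0, 0, 0, 0, 0, 0, 0.3, 0, 0, 0, 0, 0, 0, 0.3, 0, 0, 0, 0, 0, 0, 0.3, 0, 0, -0.2, 0, 0, 0, 0.3, 0, 0, -0.3, 0, 0, 0, 0.3, 0, 0, -0.4, 0, 0, 0, 0.3, 0, 0, -0.1, 0, 0, 0, 0.3],
)

```text
t: 6.73
position: [621.6, 75.8, 87.1]
ee_rot: [0.004, 0.1, 0.995, 0.0]
contact_force: [1.6, 0.4, 0.9]
gripper_width: 29.5
gripper_force: 0.0
```

```bash
python3 -c "
from h import *
s=cap('side');cv2.imwrite('pics/c3.png',cv2.resize(s[110:260,220:400],None,fx=3,fy=3))
go([436,6,60],-22.1+90)"
```

```text
t 6.78 pos [622.1  75.7  87.5] close-ang 78.5 zax [ 0.009 -0.    -1.   ] w 29.5 f [1.  0.6 0.5]
 now-axes [ 2.249 -1.407  0.345]
 turn az total 0.235 turned-axes [ 1.953 -1.795  0.347]
```

View pics/c3.png

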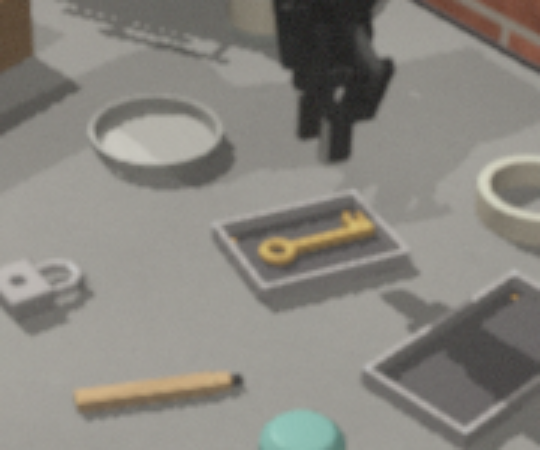

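The key lies flat in the short tray. The pencil is next.

Call:
arm_command(
  deltas=[0, 0, 0, 0, 0, 0.118, 0.2, 0, 0, 0, 0, 0, 0.118, 0.2, 0.25, -0.23, 0.03, 0, 0, 0, 0.2, 0.25, -0.23, 0.03, 0, 0, 0, 0.2, 0.25, -0.23, 0.03, 0, 0, 0, 0.2, 0.25, -0.23, 0.03, 0, 0, 0, 0.2, 0.25, -0.23, 0.04, 0, 0, 0, 0.2, 0.25, -0.23, 0.04, 0, 0, 0, 0.2, 0.25, -0.23, 0.04, 0, 0, 0, 0.2, 0.15, -0.12, 0.04, 0, 0, 0, 0.2, 0.05, -0.05, 0, 0, 0, 0, 0.2, 0, 0, 0, 0, 0, 0, 0.2],
)

```text
t: 7.78
position: [430.8, 7.2, 60.7]
ee_rot: [-0.001, 0.193, 0.981, -0.0]
contact_force: [-0.5, 0.1, 0.1]
gripper_width: 34.1
gripper_force: 0.0
```

Call:
arm_command(
  deltas=[0, 0, 0, 0, 0, 0, 0.2, 0, 0, 0, 0, 0, 0, 0.2, 0, 0, 0, 0, 0, 0, 0.2, 0, 0, 0, 0, 0, 0, 0.2],
)

```text
t: 8.12
position: [433.8, 7.3, 62.1]
ee_rot: [0.001, 0.192, 0.981, 0.0]
contact_force: [0.4, 0.4, 1.4]
gripper_width: 34.3
gripper_force: 0.0
```

```bash
python3 -c "
from h import *
go([436,6,5],-22.1+90)"
```

```text
t 8.12 pos [433.8   7.3  62.1] close-ang 67.9 zax [ 0.001 -0.    -1.   ] w 34.3 f [0.4 0.4 1.4]
 now-axes [-0.033 -0.005  0.761]
 turn az total -0.0 turned-axes [-0.033 -0.005  0.761]
```

Call:
arm_command(
  deltas=[-0.033, -0.005, 0.25, 0, 0, 0, 0.2, 0, 0, 0.22, 0, 0, 0, 0.2, 0, 0, 0.17, 0, 0, 0, 0.2, 0, 0, 0.12, 0, 0, 0, 0.2, 0, 0, 0, 0, 0, 0, 0.2, 0, 0, 0, 0, 0, 0, 1, 0, 0, 0, 0, 0, 0, 1, 0, 0, 0, 0, 0, 0, 1, 0, 0, 0, 0, 0, 0, 1, 0, 0, 0, 0, 0, 0, 1, 0, 0, 0, 0, 0, 0, 1],
  grip_force=25,
)

```text
t: 9.03
position: [435.3, 5.8, 5.3]
ee_rot: [0.001, 0.192, 0.981, -0.0]
contact_force: [0.3, -0.0, 2.1]
gripper_width: 12.5
gripper_force: 26.8
```

Call:
arm_command(
  deltas=[0, 0, -0.15, 0, 0, 0, 1, 0, 0, -0.25, 0, 0, 0, 1, 0, 0, -0.25, 0, 0, 0, 1, 0, 0, -0.15, 0, 0, 0, 1, 0, 0, -0.05, 0, 0, 0, 1, 0, 0, 0, 0, 0, 0, 1, 0, 0, 0, 0, 0, 0, 1, 0, 0, 0, 0, 0, 0, 1],
)

```text
t: 9.7
position: [433.9, 6.1, 67.6]
ee_rot: [-0.001, 0.192, 0.981, -0.0]
contact_force: [-0.0, -0.9, -0.3]
gripper_width: 12.6
gripper_force: 26.6
```

```bash
python3 -c "
from h import *
go([638.4,-89.4,65],7.5+90)"
```

```text
t 9.7 pos [433.9   6.1  67.6] close-ang 67.9 zax [-0.002  0.    -1.   ] w 12.6 f [-0.  -0.9 -0.3]
 now-axes [-3.006 -0.151  0.03 ]
 turn az total -0.659 turned-axes [-2.537 -1.618  0.031]
```

Call:
arm_command(
  deltas=[0, 0, 0, 0, 0, -0.132, 1, 0, 0, 0, 0, 0, -0.132, 1, 0, 0, 0, 0, 0, -0.132, 1, 0, 0, 0, 0, 0, -0.132, 1, 0, 0, 0, 0, 0, -0.131, 1],
)

```text
t: 10.12
position: [433.8, 6.1, 67.3]
ee_rot: [-0.001, -0.068, 0.998, 0.0]
contact_force: [0.6, 0.5, -0.7]
gripper_width: 12.5
gripper_force: 26.6
```

Call:
arm_command(
  deltas=[-0.25, -0.16, 0, 0, 0, 0, 1, -0.29, -0.185, 0, 0, 0, 0, 1, -0.29, -0.185, 0, 0, 0, 0, 1, -0.29, -0.185, 0, 0, 0, 0, 1, -0.29, -0.185, 0, 0, 0, 0, 1, -0.29, -0.185, 0, 0, 0, 0, 1, -0.29, -0.185, 0, 0, 0, 0, 1, -0.25, -0.16, 0, 0, 0, 0, 1, -0.19, -0.12, 0, 0, 0, 0, 1, -0.1, -0.065, 0, 0, 0, 0, 1, 0, 0, 0, 0, 0, 0, 1, 0, 0, 0, 0, 0, 0, 1],
)

```text
t: 11.12
position: [637.6, -89.0, 67.2]
ee_rot: [-0.001, -0.065, 0.998, 0.001]
contact_force: [0.3, 0.0, -1.0]
gripper_width: 12.8
gripper_force: 26.6
```

Call:
arm_command(
  deltas=[0, 0, 0, 0, 0, 0, 1, 0, 0, 0, 0, 0, 0, 1],
)

```text
t: 11.28
position: [637.4, -88.6, 68.0]
ee_rot: [-0.001, -0.066, 0.998, 0.0]
contact_force: [0.1, -0.8, 0.3]
gripper_width: 12.3
gripper_force: 26.6
```

```bash
python3 -c "
from h import *
s=cap('side');cv2.imwrite('pics/c4.png',cv2.resize(s[140:270,300:460],None,fx=3,fy=3))
go([638.4,-89.4,8],7.5+90)"
```

```text
t 11.33 pos [637.6 -88.6  68.2] close-ang 97.5 zax [-0.001  0.    -1.   ] w 13.0 f [ 0.7  0.1 -0. ]
 now-axes [-0.01  -0.012  0.803]
 turn az total 0.001 turned-axes [-0.01  -0.012  0.803]
```

View pics/c4.png

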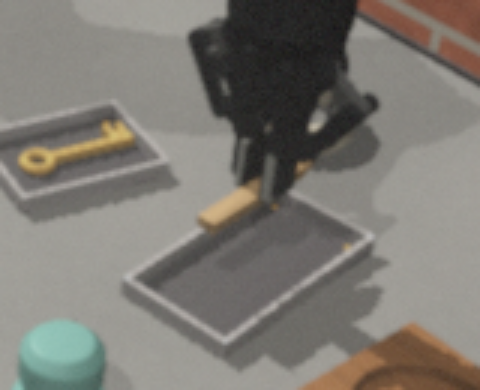

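The pencil is held level over the long tray, along its length.

Call:
arm_command(
  deltas=[-0.01, -0.012, 0.15, 0, 0, 0, 1, 0, 0, 0.2, 0, 0, 0, 1, 0, 0, 0.17, 0, 0, 0, 1, 0, 0, 0.12, 0, 0, 0, 1, 0, 0, 0.08, 0, 0, 0, 1, 0, 0, 0.04, 0, 0, 0, 1, 0, 0, 0.02, 0, 0, 0, 1, 0, 0, 0, 0, 0, 0, 1, 0, 0, 0, 0, 0, 0, 1],
)

```text
t: 12.08
position: [640.2, -90.4, 10.6]
ee_rot: [0.001, -0.065, 0.998, -0.0]
contact_force: [0.2, -0.8, 0.3]
gripper_width: 13.0
gripper_force: 26.6
```

Call:
arm_command(
  deltas=[0, 0, 0.02, 0, 0, 0, 1, 0, 0, 0, 0, 0, 0, 1, 0, 0, 0, 0, 0, 0, 1],
)

```text
t: 12.33
position: [639.9, -90.2, 8.9]
ee_rot: [0.0, -0.065, 0.998, -0.0]
contact_force: [-0.0, -0.3, -0.0]
gripper_width: 13.0
gripper_force: 26.6
```

Call:
arm_command(
  deltas=[0, 0, 0.013, 0, 0, 0, 1, 0, 0, 0, 0, 0, 0, 1, 0, 0, 0, 0, 0, 0, 1, 0, 0, 0, 0, 0, 0, 0.2, 0, 0, 0, 0, 0, 0, 0.2, 0, 0, 0, 0, 0, 0, 0.2, 0, 0, 0, 0, 0, 0, 0.2, 0, 0, -0.2, 0, 0, 0, 0.2, 0, 0, -0.4, 0, 0, 0, 0.2, 0, 0, -0.4, 0, 0, 0, 0.2, 0, 0, -0.2, 0, 0, 0, 0.2, 0, 0, 0, 0, 0, 0, 0.2],
)

```text
t: 13.33
position: [643.8, -91.2, 104.4]
ee_rot: [0.005, -0.066, 0.998, -0.002]
contact_force: [0.5, 0.2, 0.7]
gripper_width: 34.2
gripper_force: 0.0
```

```bash
python3 -c "
from h import *
s=cap('side');cv2.imwrite('pics/c5.png',cv2.resize(s[140:290,280:460],None,fx=3,fy=3))
go([440.4,-288,90],93)"
```

```text
t 13.38 pos [642.1 -90.8 101.6] close-ang 97.5 zax [ 0.007 -0.002 -1.   ] w 34.0 f [ 1.2  0.3 -0. ]
 now-axes [ 3.011 -2.254  0.142]
 turn az total 0.1 turned-axes [ 2.825 -2.484  0.144]
```

View pics/c5.png

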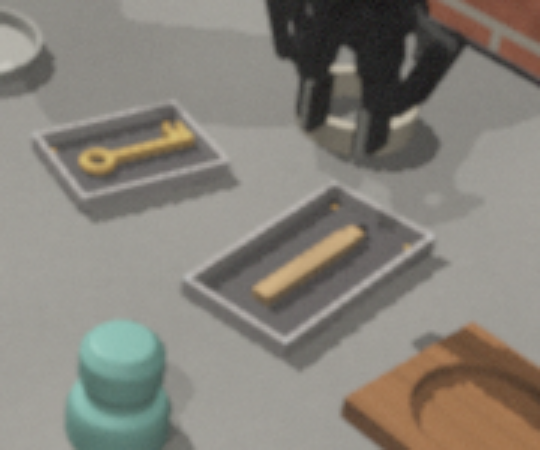

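The pencil lies flat in the long tray. The whistle is next.

Call:
arm_command(
  deltas=[0, 0, 0, 0, 0, 0.1, -0.2, 0.25, -0.22, 0, 0, 0, 0, -0.2, 0.34, -0.3, 0, 0, 0, 0, -0.2, 0.34, -0.3, 0.02, 0, 0, 0, -0.2, 0.34, -0.3, 0.02, 0, 0, 0, -0.2, 0.34, -0.3, 0.02, 0, 0, 0, -0.2, 0.34, -0.3, 0.02, 0, 0, 0, -0.2, 0.34, -0.3, 0.02, 0, 0, 0, -0.2, 0.3, -0.25, 0.04, 0, 0, 0, -0.2, 0.17, -0.15, 0, 0, 0, 0, -0.2, 0.065, -0.064, 0, 0, 0, 0, -0.2, 0, 0, 0, 0, 0, 0, -0.2],
)

```text
t: 14.38
position: [436.3, -287.7, 86.1]
ee_rot: [-0.001, -0.025, 1.0, 0.001]
contact_force: [0.4, 0.0, -0.4]
gripper_width: 51.4
gripper_force: 0.0
```

Call:
arm_command(
  deltas=[0, 0, 0, 0, 0, 0, -0.2, 0, 0, 0, 0, 0, 0, -0.2, 0, 0, 0, 0, 0, 0, -0.2, 0, 0, 0, 0, 0, 0, -0.2],
)

```text
t: 14.72
position: [438.6, -286.5, 87.0]
ee_rot: [0.0, -0.027, 1.0, 0.0]
contact_force: [0.4, 0.1, 0.5]
gripper_width: 51.2
gripper_force: 0.0
```

```bash
python3 -c "
from h import *
go([440.4,-288,6],93)"
```

```text
t 14.72 pos [ 438.6 -286.5   87. ] close-ang 93.1 zax [ 0.  0. -1.] w 51.2 f [0.4 0.1 0.5]
 now-axes [-0.023 -0.021  1.081]
 turn az total 0.002 turned-axes [-0.023 -0.021  1.081]
```

Call:
arm_command(
  deltas=[-0.05, -0.021, 0.3, 0, 0, 0, -0.2, 0, 0, 0.35, 0, 0, 0, -0.2, 0, 0, 0.25, 0, 0, 0, -0.2, 0, 0, 0.18, 0, 0, 0, -0.2, 0, 0, 0, 0, 0, 0, -0.2, 0, 0, 0, 0, 0, 0, 1, 0, 0, 0, 0, 0, 0, 1, 0, 0, 0, 0, 0, 0, 1, 0, 0, 0, 0, 0, 0, 1, 0, 0, 0, 0, 0, 0, 1, 0, 0, 0, 0, 0, 0, 1, 0, 0, 0, 0, 0, 0, 1],
  grip_force=25,
)

```text
t: 15.72
position: [442.6, -289.4, 7.3]
ee_rot: [0.001, -0.026, 1.0, -0.001]
contact_force: [0.4, 1.0, 6.3]
gripper_width: 22.8
gripper_force: 25.1
```

Call:
arm_command(
  deltas=[0, 0, -0.15, 0, 0, 0, 1, 0, 0, -0.3, 0, 0, 0, 1, 0, 0, -0.35, 0, 0, 0, 1, 0, 0, -0.3, 0, 0, 0, 1, 0, 0, -0.15, 0, 0, 0, 1, 0, 0, -0.05, 0, 0, 0, 1, 0, 0, 0, 0, 0, 0, 1, 0, 0, 0, 0, 0, 0, 1],
)

```text
t: 16.38
position: [440.9, -288.1, 102.6]
ee_rot: [-0.001, -0.026, 1.0, 0.001]
contact_force: [-0.2, 0.5, 0.1]
gripper_width: 23.1
gripper_force: 24.7
```

```bash
python3 -c "
from h import *
s=cap('side');cv2.imwrite('pics/c6.png',cv2.resize(s[220:380,290:470],None,fx=3,fy=3))
go([607,261,90],93)
im=cv2.imread('pics/top0.png');g=cv2.cvtColor(im,cv2.COLOR_BGR2GRAY)[115:190,140:212]
c=cv2.HoughCircles(cv2.resize(g,None,fx=4,fy=4,interpolation=cv2.INTER_CUBIC),cv2.HOUGH_GRADIENT,1,50,param1=80,param2=20,minRadius=85,maxRadius=105);print(c[0][:3]/4);u=c[0][0]/4;print(onz('top',(u[0]+140,u[1]+115),16))"
```

```text
t 16.43 pos [ 440.6 -287.8  102. ] close-ang 93.0 zax [-0.002  0.002 -1.   ] w 22.9 f [ 0.3 -0.5 -0.7]
 now-axes [-2.6   7.19  0.17]
 turn az total 0.0 turned-axes [-2.599  7.19   0.17 ]
[[33.875 34.875 23.175]]
[605.9 260.9  16. ]
```

View pics/c6.png

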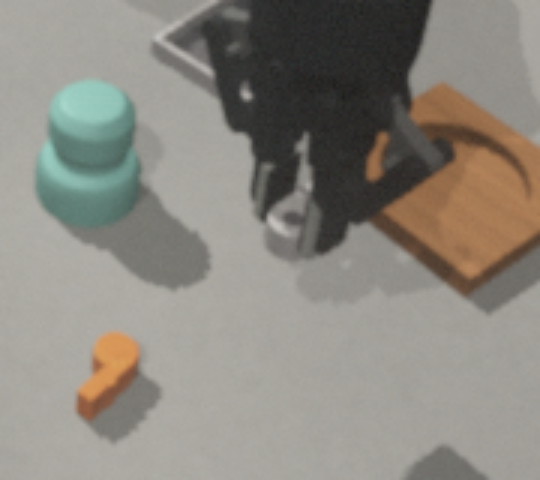

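The whistle is held by its chamber, flat. Moving it to the ashtray.

Call:
arm_command(
  deltas=[-0.07, 0.2, 0, 0, 0, 0, 1, -0.12, 0.35, 0, 0, 0, 0, 1, -0.157, 0.45, 0, 0, 0, 0, 1, -0.157, 0.45, 0, 0, 0, 0, 1, -0.157, 0.45, 0, 0, 0, 0, 1, -0.157, 0.45, 0, 0, 0, 0, 1, -0.157, 0.45, 0, 0, 0, 0, 1, -0.157, 0.45, 0, 0, 0, 0, 1, -0.157, 0.45, 0, 0, 0, 0, 1, -0.157, 0.45, 0, 0, 0, 0, 1, -0.157, 0.45, 0, 0, 0, 0, 1, -0.157, 0.45, 0, 0, 0, 0, 1],
)

```text
t: 17.43
position: [552.3, 98.2, 101.5]
ee_rot: [-0.002, -0.026, 1.0, -0.0]
contact_force: [0.9, -0.2, -0.4]
gripper_width: 23.0
gripper_force: 24.7
```

Call:
arm_command(
  deltas=[-0.157, 0.45, 0, 0, 0, 0, 1, -0.157, 0.45, 0, 0, 0, 0, 1, -0.157, 0.45, 0, 0, 0, 0, 1, -0.12, 0.35, 0, 0, 0, 0, 1, -0.09, 0.25, 0, 0, 0, 0, 1, -0.06, 0.185, 0, 0, 0, 0, 1, 0, 0, 0, 0, 0, 0, 1, 0, 0, 0, 0, 0, 0, 1, 0, 0, 0, 0, 0, 0, 1, 0, 0, 0, 0, 0, 0, 1],
)

```text
t: 18.27
position: [600.0, 258.0, 102.6]
ee_rot: [-0.001, -0.026, 1.0, -0.0]
contact_force: [-0.1, 0.0, -0.0]
gripper_width: 22.7
gripper_force: 24.7
```

```bash
python3 -c "
from h import *
go([598,261,12],93)"
```

```text
t 18.27 pos [600.  258.  102.6] close-ang 92.9 zax [-0.002 -0.001 -1.   ] w 22.7 f [-0.1  0.  -0. ]
 now-axes [0.022 0.043 1.208]
 turn az total -0.001 turned-axes [0.022 0.043 1.208]
```

Call:
arm_command(
  deltas=[0.022, 0.03, 0.2, 0, 0, 0, 1, 0, 0, 0.3, 0, 0, 0, 1, 0, 0, 0.25, 0, 0, 0, 1, 0, 0, 0.18, 0, 0, 0, 1, 0, 0, 0.12, 0, 0, 0, 1, 0, 0, 0.08, 0, 0, 0, 1, 0, 0, 0.05, 0, 0, 0, 1, 0, 0, 0, 0, 0, 0, 1, 0, 0, 0, 0, 0, 0, 1],
)

```text
t: 19.02
position: [599.6, 261.5, 15.8]
ee_rot: [0.001, -0.026, 1.0, 0.0]
contact_force: [-0.3, 0.3, -0.0]
gripper_width: 22.8
gripper_force: 24.6
```

Call:
arm_command(
  deltas=[0, 0, 0.02, 0, 0, 0, 1, 0, 0, 0.013, 0, 0, 0, 1, 0, 0, 0, 0, 0, 0, 1, 0, 0, 0, 0, 0, 0, 1],
)

```text
t: 19.35
position: [599.1, 261.5, 12.9]
ee_rot: [0.0, -0.026, 1.0, 0.0]
contact_force: [0.8, 0.6, -0.1]
gripper_width: 23.2
gripper_force: 24.6
```

Call:
arm_command(
  deltas=[0, 0, 0.02, 0, 0, 0, 1, 0, 0, 0.01, 0, 0, 0, 1, 0, 0, 0, 0, 0, 0, 1, 0, 0, 0, 0, 0, 0, 1],
)

```text
t: 19.68
position: [599.3, 261.7, 11.3]
ee_rot: [0.0, -0.026, 1.0, 0.0]
contact_force: [-1.9, -0.1, 5.8]
gripper_width: 23.1
gripper_force: 25.1
```

Call:
arm_command(
  deltas=[0, 0, 0, 0, 0, 0, 0, 0, 0, 0, 0, 0, 0, 0, 0, 0, 0, 0, 0, 0, 0, 0, 0, 0, 0, 0, 0, 0, 0, 0, -0.2, 0, 0, 0, 0, 0, 0, -0.4, 0, 0, 0, 0, 0, 0, -0.45, 0, 0, 0, 0, 0, 0, -0.2, 0, 0, 0, 0, 0, 0, -0.1, 0, 0, 0, 0, 0, 0, 0, 0, 0, 0, 0],
)

```text
t: 20.52
position: [600.9, 262.1, 115.2]
ee_rot: [0.003, -0.026, 1.0, 0.001]
contact_force: [-0.0, -0.2, 0.3]
gripper_width: 43.0
gripper_force: 0.0
```

```bash
python3 -c "
from h import *
s=cap('side');cv2.imwrite('pics/c7.png',cv2.resize(s[120:300,220:440],None,fx=3,fy=3))
go([439,-126,115],93)
t=cap('top');hsv=cv2.cvtColor(t,cv2.COLOR_BGR2HSV)
for n,im in(('top',t),('side',s)):
  m=cv2.inRange(cv2.cvtColor(im,cv2.COLOR_BGR2HSV),(75,60,50),(100,255,255));cs,_=cv2.findContours(m,0,1);k=max(cs,key=cv2.contourArea);print(n,cv2.boundingRect(k))
im=cv2.imread('pics/top0.png')
m=cv2.inRange(cv2.cvtColor(im,cv2.COLOR_BGR2HSV),(75,60,50),(100,255,255));cs,_=cv2.findContours(m,0,1);k=max(cs,key=cv2.contourArea);print(cv2.boundingRect(k))
for P in([439,-126,64],[439,-101,55],[439,-151,55],[464,-126,64],[408,-126,15],[439,-95,15],[439,-157,15]): print(P,proj('top',P),proj('side',P))"
```

```text
t 20.57 pos [599.4 261.6 112.8] close-ang 93.0 zax [ 0.002  0.001 -1.   ] w 42.1 f [ 0.2  0.7 -0.6]
 now-axes [ 2.407 -5.048 -0.036]
 turn az total 0.0 turned-axes [ 2.406 -5.049 -0.036]
top (333, 205, 27, 26)
side (303, 248, 33, 47)
(333, 205, 27, 26)
[439, -126, 64] [346.  217.6] [317.1 254.8]
[439, -101, 55] [334.2 218. ] [308.  250.6]
[439, -151, 55] [356.8 217.6] [325.9 267. ]
[464, -126, 64] [345.7 206.2] [328.4 249.3]
[408, -126, 15] [343.7 232.5] [301.6 282.3]
[439, -95, 15] [329.7 219.2] [305.1 265.2]
[439, -157, 15] [356.8 218.7] [326.6 285.7]
```

View pics/c7.png

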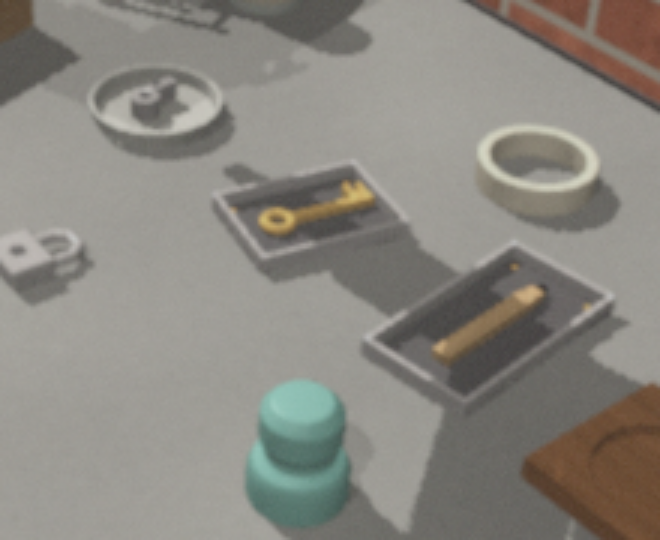

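All three small things are in their places, flat. Refining the insulator position from both views.

```bash
python3 -c "
from h import *
# side: skirt silhouette mid column 319 (bbox 303..335); crown rows
im=cap('side');m=cv2.inRange(cv2.cvtColor(im,cv2.COLOR_BGR2HSV),(75,60,50),(100,255,255))
for r in(254,258,262,280,284): c=np.nonzero(m[r,295:345])[0]+295;print(r,c.min(),c.max(),(c.min()+c.max())/2)
for z in(10,55): print(z,proj('side',[439,-126,z]))
t=cap('top');m=cv2.inRange(cv2.cvtColor(t,cv2.COLOR_BGR2HSV),(75,60,50),(100,255,255))
for r in(208,213,217,221,226): c=np.nonzero(m[r,320:375])[0]+320;print('t',r,c.min(),c.max())
c=[(np.nonzero(m[:,u])[0].min(),np.nonzero(m[:,u])[0].max()) for u in (342,346,350)];print(c)
i2=im
g=cv2.resize(t[190:245,320:375],None,fx=6,fy=6,interpolation=cv2.INTER_CUBIC);q=cv2.resize(t[100:180,360:435],None,fx=5,fy=5,interpolation=cv2.INTER_CUBIC)
C=np.zeros((400,720,3),np.uint8);C[:330,:330]=g;C[:400,335:710]=q;cv2.imwrite('pics/c8.png',C)
for P in([619,-254.6,16],[619,-254.6,6]):print(proj('top',P),proj('side',P))
"
```

```text
254 308 332 320.0
258 307 333 320.0
262 307 333 320.0
280 303 334 318.5
284 303 334 318.5
10 [315.5 277.2]
55 [316.8 258.6]
t 208 338 355
t 213 334 359
t 217 334 359
t 221 334 359
t 226 336 356
[(np.int64(206), np.int64(229)), (np.int64(205), np.int64(230)), (np.int64(206), np.int64(229))]
[396.4 140.4] [440.9 277. ]
[395.4 141.3] [439.8 281. ]
```

View pics/c8.png

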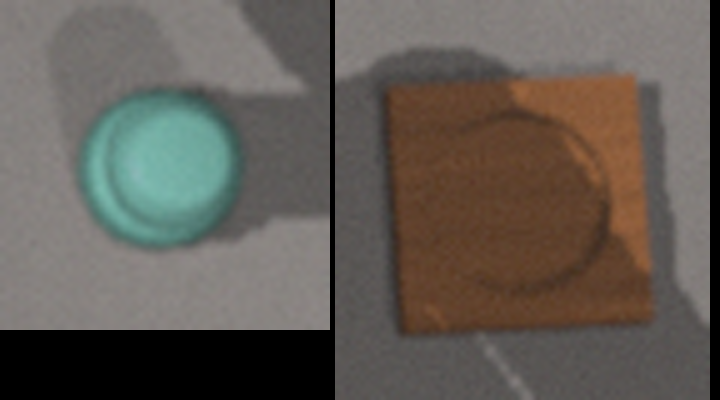

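```bash
python3 -c "
from h import *
a=onz('top',(347.9,215.9),67);b=onz('top',(346.4,217.8),14);print(a,b,onz('top',(396.6,140.4),16))
for P in(a,b):
  for z in(10,55):print(proj('side',[P[0],P[1],z]))
P=(a+b)/2
go([P[0],P[1],115],93);print(P)"
```

```text
[ 442.4 -129.9   67. ] [ 441.5 -133.4   14. ] [ 619.  -255.1   16. ]
[318.3 277.7]
[319.7 259.2]
[319.2 279.1]
[320.6 260.5]
t 20.72 pos [597.3 260.9 109.4] close-ang 93.0 zax [-0.004 -0.001 -1.   ] w 42.6 f [ 0.3  0.6 -0.4]
 now-axes [ 2.343 -5.119 -0.061]
 turn az total 0.0 turned-axes [ 2.343 -5.119 -0.061]
[ 441.95 -131.65   40.5 ]
```

Call:
arm_command(
  deltas=[0.09, -0.2, -0.05, 0, 0, 0, -1, 0.183, -0.4, -0.03, 0, 0, 0, -1, 0.215, -0.47, 0, 0, 0, 0, -1, 0.215, -0.47, 0, 0, 0, 0, -1, 0.215, -0.47, 0, 0, 0, 0, -1, 0.215, -0.47, 0, 0, 0, 0, -1, 0.215, -0.47, 0, 0, 0, 0, -1, 0.215, -0.47, 0, 0, 0, 0, -1, 0.215, -0.47, 0, 0, 0, 0, -1, 0.215, -0.47, 0, 0, 0, 0, -1, 0.215, -0.47, 0, 0, 0, 0, -1, 0.09, -0.2, 0, 0, 0, 0, -1],
)

```text
t: 21.72
position: [443.8, -127.1, 116.1]
ee_rot: [-0.002, -0.025, 1.0, 0.0]
contact_force: [-0.1, 0.4, 0.5]
gripper_width: 85.6
gripper_force: 0.0
```

Call:
arm_command(
  deltas=[0.042, -0.09, 0, 0, 0, 0, -1, 0, 0, 0, 0, 0, 0, -1, 0, 0, 0, 0, 0, 0, -1, 0, 0, 0, 0, 0, 0, -1, 0, 0, 0, 0, 0, 0, -1, 0, 0, 0, 0, 0, 0, -1],
)

```text
t: 22.22
position: [444.1, -130.1, 117.4]
ee_rot: [-0.0, -0.027, 1.0, 0.0]
contact_force: [-0.3, 0.6, 0.2]
gripper_width: 85.7
gripper_force: 0.0
```

```bash
python3 -c "
from h import *
go([442,-131.5,33],93)"
```

```text
t 22.22 pos [ 444.1 -130.1  117.4] close-ang 93.1 zax [-0.  0. -1.] w 85.7 f [-0.3  0.6  0.2]
 now-axes [ 0.029 -0.018  1.126]
 turn az total 0.003 turned-axes [ 0.029 -0.018  1.126]
```

Call:
arm_command(
  deltas=[0.029, -0.018, 0.2, 0, 0, 0, -1, 0, 0, 0.25, 0, 0, 0, -1, 0, 0, 0.25, 0, 0, 0, -1, 0, 0, 0.2, 0, 0, 0, -1, 0, 0, 0.15, 0, 0, 0, -1, 0, 0, 0.1, 0, 0, 0, -1, 0, 0, 0, 0, 0, 0, -1, 0, 0, 0, 0, 0, 0, -1],
)

```text
t: 22.88
position: [441.8, -132.3, 31.3]
ee_rot: [-0.0, -0.027, 1.0, 0.0]
contact_force: [0.7, -0.2, 0.2]
gripper_width: 85.4
gripper_force: 0.0
```

Call:
arm_command(
  deltas=[0, 0, 0, 0, 0, 0, 0, 0, 0, 0, 0, 0, 0, 0.2, 0, 0, 0, 0, 0, 0, 0.4, 0, 0, 0, 0, 0, 0, 0.6, 0, 0, 0, 0, 0, 0, 1, 0, 0, 0, 0, 0, 0, 1, 0, 0, 0, 0, 0, 0, 1, 0, 0, 0, 0, 0, 0, 1],
  grip_force=40,
)

```text
t: 23.55
position: [442.6, -133.2, 32.4]
ee_rot: [0.001, -0.026, 1.0, -0.001]
contact_force: [-1.2, 0.3, 6.1]
gripper_width: 48.2
gripper_force: 42.2
```

Call:
arm_command(
  deltas=[0, 0, 0, 0, 0, 0, 1, 0, 0, -0.04, 0, 0, 0, 1, 0, 0, -0.08, 0, 0, 0, 1, 0, 0, -0.12, 0, 0, 0, 1, 0, 0, -0.12, 0, 0, 0, 1, 0, 0, -0.12, 0, 0, 0, 1, 0, 0, -0.08, 0, 0, 0, 1, 0, 0, -0.04, 0, 0, 0, 1, 0, 0, 0, 0, 0, 0, 1, 0, 0, 0, 0, 0, 0, 1],
)

```text
t: 24.38
position: [441.8, -132.7, 76.6]
ee_rot: [0.0, -0.026, 1.0, -0.0]
contact_force: [0.4, -0.1, -2.7]
gripper_width: 48.4
gripper_force: 41.9
```

```bash
python3 -c "
from h import *
s=cap('side');cv2.imwrite('pics/c9.png',cv2.resize(s[200:320,270:430],None,fx=3,fy=3))
go([619,-255,90],93)"
```

```text
t 24.43 pos [ 441.4 -132.6   76.1] close-ang 93.0 zax [-0.  0. -1.] w 48.6 f [-0.3  0.4 -3.1]
 now-axes [-2.279 -1.755 -0.186]
 turn az total 0.0 turned-axes [-2.279 -1.754 -0.186]
```

View pics/c9.png

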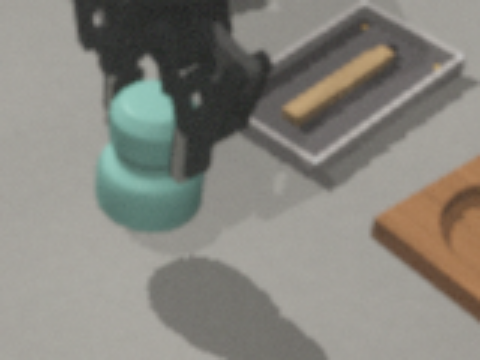

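The insulator is lifted upright. Carrying it over the stand.

Call:
arm_command(
  deltas=[-0.06, -0.046, 0, 0, 0, 0, 1, -0.13, -0.1, 0, 0, 0, 0, 1, -0.2, -0.154, 0, 0, 0, 0, 1, -0.23, -0.177, 0, 0, 0, 0, 1, -0.24, -0.185, 0, 0, 0, 0, 1, -0.24, -0.185, 0, 0, 0, 0, 1, -0.24, -0.185, 0, 0, 0, 0, 1, -0.24, -0.185, 0, 0, 0, 0, 1, -0.23, -0.177, 0, 0, 0, 0, 1, -0.2, -0.154, 0, 0, 0, 0, 1, -0.14, -0.108, 0, 0, 0, 0, 1, -0.09, -0.069, 0, 0, 0, 0, 1],
)

```text
t: 25.43
position: [617.4, -254.2, 75.2]
ee_rot: [-0.0, -0.026, 1.0, -0.0]
contact_force: [0.5, -0.8, -2.5]
gripper_width: 48.2
gripper_force: 41.9
```

Call:
arm_command(
  deltas=[-0.04, -0.03, 0, 0, 0, 0, 1, 0, 0, 0, 0, 0, 0, 1, 0, 0, 0, 0, 0, 0, 1, 0, 0, 0, 0, 0, 0, 1, 0, 0, 0, 0, 0, 0, 1, 0, 0, 0, 0, 0, 0, 1],
)

```text
t: 25.93
position: [618.9, -254.7, 76.4]
ee_rot: [-0.0, -0.026, 1.0, 0.0]
contact_force: [0.4, 0.2, -2.2]
gripper_width: 48.4
gripper_force: 41.9
```

```bash
python3 -c "
from h import *
s=cap('side');cv2.imwrite('pics/c10.png',cv2.resize(s[190:340,350:530],None,fx=3,fy=3))
go([619,-255,38],93)"
```

```text
t 25.98 pos [ 619.  -254.8   76.5] close-ang 93.0 zax [-0.  0. -1.] w 48.3 f [ 0.9 -0.6 -3.3]
 now-axes [ 0.001 -0.003  0.513]
 turn az total 0.0 turned-axes [ 0.001 -0.003  0.513]
```

View pics/c10.png

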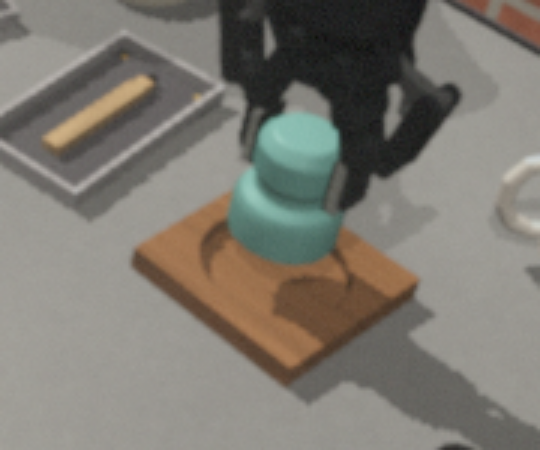

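Call:
arm_command(
  deltas=[0, 0, 0.05, 0, 0, 0, 1, 0, 0, 0.09, 0, 0, 0, 1, 0, 0, 0.1, 0, 0, 0, 1, 0, 0, 0.09, 0, 0, 0, 1, 0, 0, 0.06, 0, 0, 0, 1, 0, 0, 0.04, 0, 0, 0, 1, 0, 0, 0.02, 0, 0, 0, 1, 0, 0, 0, 0, 0, 0, 1, 0, 0, 0, 0, 0, 0, 1, 0, 0, 0, 0, 0, 0, 1],
)

```text
t: 26.82
position: [619.8, -255.4, 43.1]
ee_rot: [0.0, -0.026, 1.0, -0.0]
contact_force: [0.2, -0.5, -2.8]
gripper_width: 48.5
gripper_force: 41.9
```

Call:
arm_command(
  deltas=[0, 0, 0.013, 0, 0, 0, 1, 0, 0, 0.013, 0, 0, 0, 1, 0, 0, 0, 0, 0, 0, 1, 0, 0, 0, 0, 0, 0, 1],
)

```text
t: 27.15
position: [619.3, -255.1, 40.6]
ee_rot: [-0.0, -0.026, 1.0, 0.0]
contact_force: [0.6, 0.3, -2.9]
gripper_width: 48.6
gripper_force: 41.9
```

Call:
arm_command(
  deltas=[0, 0, 0.013, 0, 0, 0, 1, 0, 0, 0.007, 0, 0, 0, 1, 0, 0, 0, 0, 0, 0, 1, 0, 0, 0, 0, 0, 0, 1],
)

```text
t: 27.48
position: [619.3, -255.1, 39.0]
ee_rot: [-0.0, -0.026, 1.0, 0.0]
contact_force: [0.5, 0.7, -2.1]
gripper_width: 48.1
gripper_force: 41.9
```

Call:
arm_command(
  deltas=[0, 0, 0.01, 0, 0, 0, 1, 0, 0, 0, 0, 0, 0, 1, 0, 0, 0, 0, 0, 0, 1],
)

```text
t: 27.73
position: [619.5, -255.3, 38.6]
ee_rot: [0.0, -0.026, 1.0, -0.0]
contact_force: [-0.6, -0.3, -1.5]
gripper_width: 48.3
gripper_force: 42.0
```

Call:
arm_command(
  deltas=[0, 0, 0.01, 0, 0, 0, 1, 0, 0, 0, 0, 0, 0, 1, 0, 0, 0, 0, 0, 0, 1],
)

```text
t: 27.98
position: [619.5, -255.3, 38.6]
ee_rot: [0.0, -0.026, 1.0, -0.0]
contact_force: [-2.7, 1.1, 5.2]
gripper_width: 48.1
gripper_force: 42.5
```

Seated with light contact. Opening slowly and rising.

Call:
arm_command(
  deltas=[0, 0, 0, 0, 0, 0, -0.1, 0, 0, 0, 0, 0, 0, -0.3, 0, 0, 0, 0, 0, 0, -0.5, 0, 0, 0, 0, 0, 0, -0.8, 0, 0, 0, 0, 0, 0, -0.8, 0, 0, 0, 0, 0, 0, -0.8, 0, 0, -0.1, 0, 0, 0, -0.8, 0, 0, -0.3, 0, 0, 0, -0.8, 0, 0, -0.4, 0, 0, 0, -0.8, 0, 0, -0.4, 0, 0, 0, -0.8, 0, 0, -0.3, 0, 0, 0, -0.8, 0, 0, -0.1, 0, 0, 0, -0.8],
)

```text
t: 28.98
position: [622.2, -256.7, 163.8]
ee_rot: [0.004, -0.026, 1.0, -0.002]
contact_force: [0.6, 0.2, 1.2]
gripper_width: 76.7
gripper_force: 0.0
```

Call:
arm_command(
  deltas=[0, 0, 0, 0, 0, 0, -0.8, 0, 0, 0, 0, 0, 0, -0.8, 0, 0, 0, 0, 0, 0, -0.8, 0, 0, 0, 0, 0, 0, -0.8],
)

```text
t: 29.32
position: [617.9, -254.3, 154.7]
ee_rot: [-0.002, -0.026, 1.0, 0.001]
contact_force: [-0.1, -0.2, -0.5]
gripper_width: 76.8
gripper_force: 0.0
```

```bash
python3 -c "
from h import *
s=cap('side');cv2.imwrite('pics/c11.png',cv2.resize(s[130:330,230:500],None,fx=2.8,fy=2.8))"
```

```text
(no output)
```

View pics/c11.png

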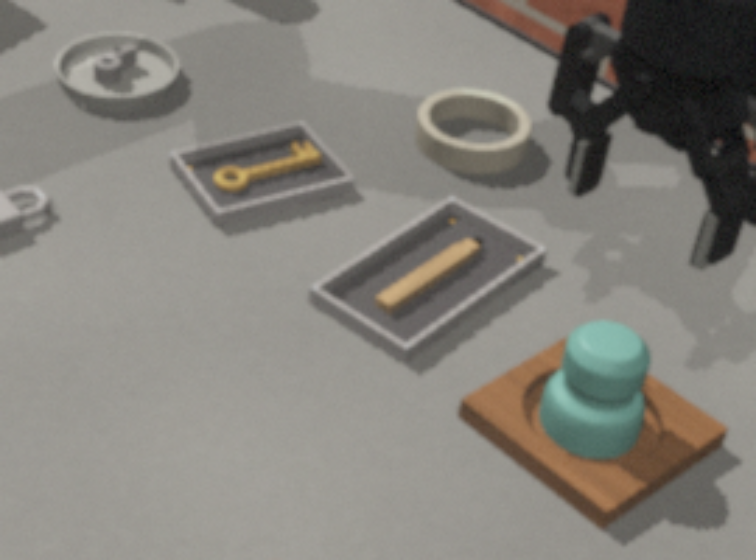

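The picture shows the insulator upright and central in the recess, and the key, pencil and whistle flat in their places.

```bash
python3 -c "
from bench import robot
print(robot.job_done())"
```

```text
the job is handed in; nothing more can be done
None
```

The job is handed in at about 29 s: key in the short tray, pencil in the long tray, whistle in the ashtray and insulator upright in the stand's recess, with the padlock never touched; the last picture shows all of this, but the hand-in returned no verdict.

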